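# Press-bond a friction disc in the sprung nest

## Task

Take the red-handled hand tamper out of its stand and press it flat and square on the cork-faced friction disc in the blue pressing nest, until the disc, which rides on springs, bottoms out level on the hard stop below. Hold it firmly home there with about 22 N (never more than 35 N) for two seconds so that the lining bonds, then lift off, let the disc come up again and stand the tamper upright back in its stand. Press with the tamper only, and leave the other things on the bench where they are.

Things in the scene. Friction and masses are not known exactly. Their poses are not given: they have to be found in the camera images.
- tamper: steel hand tamper with a red handle, 0.28 to 0.42 kg, 96 mm tall, standing upright. Origin at the centre of its flat round underside, z up along its axis. Its foot is 48 mm across up to 14 mm, then narrows to 42 mm; flat shoulder 46 mm above the underside.
- tamper_handle (a point): middle of the gripping length of the tamper's red square handle, on its axis, 69 mm above the underside. The handle is 26 x 26 mm, its sides square to the tamper's x and y, and runs from the shoulder (46 mm) to the top (96 mm). Grip it across two opposite sides, fingertips just above the shoulder.
- stand: low round black stand fixed to the bench, 88 mm across. Origin at the centre of its underside, on the bench top. The tamper stands in it on a rubber floor 6 mm above the origin, inside a ring 58 mm inside diameter whose rim is 18 mm above the origin.
- nest: pressing nest fixed to the bench: square pale aluminium flange 116 mm wide, 12 mm high, carrying a blue open cup of 90 mm outside and 74 mm inside diameter, rim 72 mm above the origin. Origin at the centre of its underside on the bench top, z up. Three sprung pins in the cup carry the disc.
- nest_rim (a point): centre of the cup's mouth, 72 mm above the bench. Inside, the pins push the disc up with 2.5 N at first, rising 0.33 N per mm, never over 13 N. Below, in the middle, is a hard stop faced with stiff rubber, 28 mm across, set by hand to a height that cannot be seen: the disc meets it after 9 to 28 mm of travel, then the force rises by 15 N per mm.
- disc: loose round friction disc lying in the nest's cup on the pins: steel with a brown cork face on top, 67 mm across, 6 mm thick, 0.1 kg. Origin at the centre of its underside, z up. At rest its underside is about 58 mm above the nest's origin and it may lean by about 3 degrees, as one pin stands higher; it must be level when pressed home. When let go the springs raise it again.
- tape_measure: yellow tape measure, 34 x 84 x 65 mm, bystander; origin under its middle
- terminal_block: small cream terminal strip, 18 x 47 x 15 mm, bystander; origin under its middle
- bolt: hex bolt lying on its side, 18 x 46 x 16 mm, bystander; origin under its middle
- rivet_jar: small jar with a dark lid, 44 mm across, 105 mm tall, bystander; origin under its middle
There are look-alikes about, which are no part of the job. Of the things like the stand, leave any that is orange; of the rest the larger one is meant.

How it is judged:
On the way, in this order (a step that is already met when the one before it is completed fails the run):
1. the tamper is lifted out of its stand (z of tamper in the frame of stand above 0.04 m), for 0.2 s.
2. the disc is pressed home level on its stop by the upright tamper with 16 N or more (more than the springs alone can take), for 1.5 s (contact force between tamper and disc above 16 N and contact force between disc and nest above 16 N and angle between disc's own z axis and vertical below 0.035 rad and angle between tamper's own z axis and vertical below 0.05 rad and z of disc in the frame of nest below 0.051 m and horizontal distance between tamper and disc below 0.014 m), for 1.5 s.
At the end, for the whole second after the job is handed in: The tamper stands upright (within 3 degrees) and still on the floor of its stand, inside the ring (centre within 10 mm); the disc has come up again and lies still in the cup of the nest on its pins (underside 55 to 64 mm above the nest's origin, centred within 8 mm) (horizontal distance between tamper and stand below 0.01 m and z of tamper in the frame of stand between 0.003 and 0.009 m and angle between tamper's own z axis and vertical below 0.06 rad and linear speed of each of tamper, disc below 0.02 m/s and z of disc in the frame of nest between 0.055 and 0.064 m and horizontal distance between disc and nest below 0.008 m); the robot touches nothing.
It fails at once if the tamper presses the disc or the nest with more than 35 N (contact force between tamper and disc above 35 N or contact force between tamper and nest above 35 N).
It fails at once if the gripper itself pushes on the disc (contact force between any of the fingers, the arm and disc above 2 N).
It fails at once if a bystander is moved by more than 30 mm (distance of any of tape_measure, terminal_block, bolt, rivet_jar from where it was at the start of the episode above 0.03 m).
It also fails if it takes over 54 s, if anything falls off the work surface, if the arm or the gripper's body presses on something with over 40 N, if the wrist force passes 120 N, or if a joint passes its speed limit or range.

## Robot

A 6-joint arm with a two-finger parallel gripper is mounted at the origin on a cart in front of the work surface, level with it; the furniture and walls round the work are solid. World frame = base frame: x ahead of the robot, y to its left, z up, the work surface at z = 0. Lengths are in m, angles in rad, forces in N, time in s.
With the tool pointing down it reaches from about 0.3 to 0.875 m from the base axis. Payload 6.4 kg.
Tool frame: the origin (TCP) lies midway between the tips of the shut fingers; the grasp point (between the pads) lies 19 mm behind it (ctrl.pinch_z is the distance from the TCP to the grasp point, in m); z points along the fingers, y is the line along which they close (so a half turn about z gives the same grasp; the last joint's range is limited). The gripper opens to 85 mm and grips with 20 to 120 N. Pads are 22 mm wide; open, the fingers measure 114 mm over their backs; the gripper's body (76 mm by 85 mm) begins 54 mm behind the grasp point. The pads swing forward as they close: fully open they stand 13 mm farther back than shut.
Start: joints at [0.913, 0.181, 1.607, -0, 1.354, -0.206], TCP at [0.251, 0.517, 0.231] pointing down, gripper open.
Joint ranges: [-2.99, 2.99], [-0.89, 2.07], [0.3, 2.58], [-1.14, 4.28], [0, 2.63], [-3.12, 3.12]. Speed limits (rad/s): [2.57, 2.57, 3.01, 3.14, 3.14, 3.14].

## Interface

Orientations are given as a unit quaternion [w, x, y, z].
In Python, from bench import ctrl gives the robot as it stands.
- The arm moves only by the tool apply_moves, never from a script. Its argument "moves" is a list of rows, each an object with "jaw": the opening, from 0 (shut) to 1 (fully open); "offset": the shift along the tool's x, y, z in mm, a list of three; "rot": the turn, a rotation vector about the tool's x, y, z in degrees, a list of three. In form: [{"jaw": jaw, "offset": [dx, dy, dz], "rot": [ax, ay, az]}, ...]. A call has exactly 5 rows; each row shifts and turns the commanded pose from where the row before left it, along the tool's axes as they then stand; what a row does not reach is not made up. A row lasts 1/8 s, in which the tool goes at most 62.5 mm and 10.7 degrees, less where a joint would pass 70% of its speed; a pose out of reach is approached as far as the arm can. A call is refused whole if a number of a shift passes 62.5 or a number of a turn 10.7, either way. A call with a gripper value outside its range is refused whole. The fingers move at their own pace and stop on an object; the grip force is fixed at half the most. Time passes only in rows, so rows that do not move let the fingers close, or fill a call up. It gives the time, the measured TCP pose, the force, the opening and the grip force at its end, in the units of the state.
- ctrl.get_obs(): the state, without advancing time (a new reading comes with each control period).
- ctrl.camera(name): name is "scene" or "top" or "wrist"; returns (picture, depth): 480x640x3 uint8, red, green, blue; 480x640 float32, m along the optical axis (not along the pixel's ray), 0 where there is no reading.
- ctrl.camera_params(name): a dict with "K" (3x3 intrinsics, pixels), "cam_to_world" (4x4, takes a point from camera to world coordinates); the wrist camera has in their place "mount" (4x4, takes a point from camera to tool coordinates, whose origin is the TCP and whose axes are the flange's). Camera axes: x right, y down, z forward; pixel columns grow to the right and rows downward; lengths in m; the calibration is good to about 2 mm. A picture is of the moment at which its call begins: read the wrist's pose just before it. camera_params takes no time and is no camera call.
- ctrl.hand_in(): hands the job in; it is judged then, once.
Trained networks look in the newest picture that a camera, given by its name, has taken for a name from the list of things; names that differ only in an ending like _2 or _b are one class to them, and where a whole thing is asked for, a point or a joint stands for the part that bears it (a point fixed in the world has none). Each returns a list of dicts, best first, with "score" (0 to 1); they miss things now and then, are a little off and sometimes report something else, mostly with a low value. They report only what shows in the picture. A call takes as long as a camera call. They do not tell look-alikes from the thing itself.
- ctrl.outline_of(camera, target): "region" (480x640 bool, what is visible of it) and "position" ([column, row] in pixels, amid what is visible of it).
The state is a dict: "time_s": time; "q": joint angles; "dq": joint speeds; "joint_efforts": joint torques, N m; "eef_pos": TCP position; "eef_rot": TCP orientation; "wrist_force": force on the tool from outside, world axes, zero at the start; "torque": the same for the moment, N m; "opening": opening from 0.0 (shut) to 1.0 (fully open); "grasp_force": force on a finger pad.
Only numpy, scipy, OpenCV 4.12 (cv2) and the standard library are available. Lean on these libraries where they do the work, as an engineer would, in place of code of your own. Each camera call takes 0.05 s, during which the arm holds its last target. There are 200 camera calls.

## Working session

There is one attempt and no reset: what is moved stays moved. The work goes in short steps, Python scripts to look and compute and a tool call to move; the robot and the scene stay as the last step left them, time stands still between calls to the robot, and variables do not carry over. Pictures are saved under pics/ and viewed, at most 10 in all, crops included, and the job is handed in when it is done.

Besides the shell and the picture viewer there is one more tool, called as name([rows], argument=value, ...), one row to a line, values as JSON. apply_moves: Moves the arm, as the interface text tells. Its arguments: {"type":"object","properties":{"moves":{"type":"array"}},"required":["moves"]}

```bash
mkdir -p pics
cat > h.py <<'E'
import numpy as np,cv2
from bench import ctrl
from scipy.spatial.transform import Rotation as R
def T():
    o=ctrl.get_obs();M=np.eye(4);q=np.array(o['eef_rot']);M[:3,:3]=R.from_quat(q[[1,2,3,0]]).as_matrix();M[:3,3]=o['eef_pos'];return M
def cloud(cam):
    Tw=T();p=ctrl.camera_params(cam);im,d=ctrl.camera(cam);K=np.array(p['K'])
    M=np.array(p['cam_to_world']) if 'cam_to_world' in p else Tw@np.array(p['mount'])
    v,u=np.mgrid[:480,:640];P=np.stack([(u-K[0,2])/K[0,0]*d,(v-K[1,2])/K[1,1]*d,d],-1)@M[:3,:3].T+M[:3,3]
    P[d==0]=np.nan;return im,P
def save(n,im): cv2.imwrite('pics/'+n,cv2.cvtColor(im,cv2.COLOR_RGB2BGR))
E
python3 - <<'E'
from h import *
im,P=cloud('top');save('top.png',im);np.save('top.npy',P)
for t in ['tamper','stand','nest','disc','tape_measure','terminal_block','bolt','rivet_jar']:
    for r in ctrl.outline_of('top',t):
        Q=P[r['region']];Q=Q[~np.isnan(Q[:,0])]
        print(t,round(r['score'],2),np.round(r['position']),np.round(np.median(Q,0),3),np.round(np.percentile(Q,2,axis=0),3),np.round(np.percentile(Q,98,axis=0),3))
o=ctrl.get_obs();print(o)
im,P=cloud('scene');save('scene.png',im)
E
```

```text
tamper 0.68 [307. 283.] [0.511 0.087 0.056] [0.495 0.068 0.018] [0.534 0.109 0.105]
stand 0.81 [167. 190.] [0.72  0.406 0.007] [0.683 0.368 0.001] [0.761 0.447 0.02 ]
stand 0.65 [298. 288.] [0.513 0.089 0.008] [0.475 0.05  0.002] [0.555 0.128 0.022]
nest 0.69 [432. 273.] [ 0.538 -0.18   0.015] [ 0.486 -0.259  0.008] [ 0.607 -0.137  0.074]
tape_measure 0.92 [318. 203.] [0.688 0.071 0.058] [ 0.658  0.049 -0.001] [0.739 0.092 0.067]
tape_measure 0.27 [446. 266.] [ 0.546 -0.198  0.064] [ 0.517 -0.228  0.059] [ 0.575 -0.169  0.069]
terminal_block 0.66 [367. 331.] [ 0.41  -0.037  0.012] [ 0.396 -0.057 -0.003] [ 0.423 -0.015  0.017]
bolt 0.57 [375. 222.] [ 0.661 -0.056  0.01 ] [ 0.644 -0.069  0.001] [ 0.683 -0.045  0.018]
rivet_jar 0.56 [247. 159.] [0.769 0.217 0.102] [ 0.757  0.198 -0.001] [0.822 0.24  0.108]
rivet_jar 0.27 [309. 284.] [0.512 0.087 0.054] [0.494 0.067 0.005] [0.54  0.109 0.105]
{'time_s': 0.45, 'q': array([ 9.12692478e-01,  1.80890513e-01,  1.60705152e+00, -2.89311552e-05,
        1.35382990e+00, -2.06316713e-01]), 'dq': array([-0.00195321, -0.00146238, -0.00088316,  0.00165294, -0.00017878,
        0.00073925]), 'joint_efforts': array([-1.10323428e-03, -4.44370759e+01, -3.51270533e+01, -3.18538814e-04,
        2.54822953e-03,  4.17170077e-05]), 'eef_pos': array([0.25101232, 0.51728421, 0.23121258]), 'eef_rot': array([-2.47217668e-05,  2.23974281e-01,  9.74595051e-01, -8.73153613e-05]), 'wrist_force': array([ 0.36477654, -0.23854913, -0.1917928 ]), 'torque': array([0.02675324, 0.03098263, 0.0501211 ]), 'grasp_force': 0.0, 'opening': 1.0001933305695165}
```

View pics/top.png

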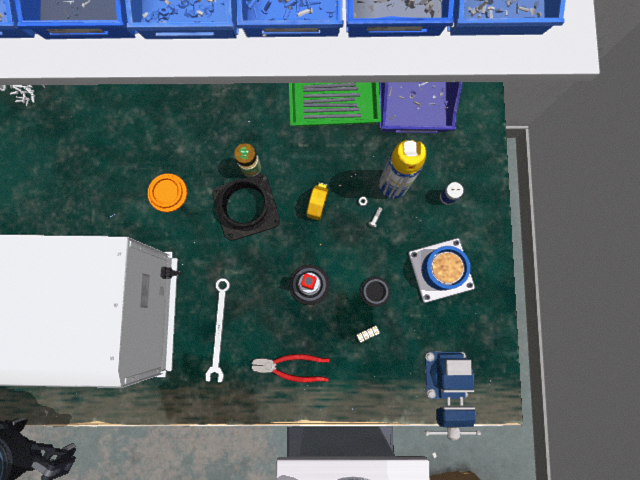

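View pics/scene.png

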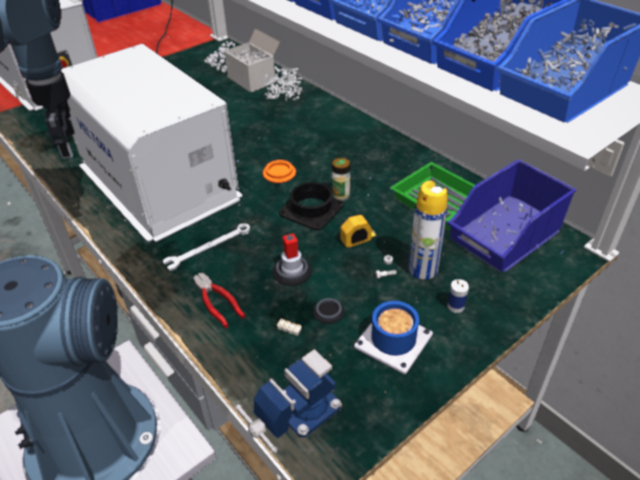

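The top view shows the tamper in the larger black stand at about (309,284), a smaller black look-alike at (375,292), an orange one at (167,192) and the nest at (445,268). A white machine lies between the gripper, at lower left, and the work.

Run:
```python
from h import *
P=np.load('top.npy');im=cv2.cvtColor(cv2.imread('pics/top.png'),cv2.COLOR_BGR2RGB).astype(int)
v,u=np.mgrid[:480,:640]
b=P[230:395,0:178].reshape(-1,3);b=b[b[:,2]>.1];print('box',np.nanpercentile(b,[1,50,99],axis=0).round(3))
red=(im[...,0]>120)&(im[...,1]<70)&(abs(u-309)<25)&(abs(v-284)<25)
Q=P[red];Q=Q[~np.isnan(Q[:,0])];t=Q[Q[:,2]>np.nanpercentile(Q[:,2],90)-.006]
print('red',len(Q),len(t),t.mean(0),t.min(0),t.max(0),cv2.minAreaRect((t[:,:2]*1000).astype(np.float32)))
def circ(q):
    A=np.c_[2*q[:,:2],np.ones(len(q))];s=np.linalg.lstsq(A,(q[:,:2]**2).sum(1),rcond=None)[0];return s[:2],np.sqrt(s[2]+s[0]**2+s[1]**2)
m=(abs(u-309)<40)&(abs(v-284)<40)&(P[...,2]>.014)&(P[...,2]<.022)
q=P[m];r=np.hypot(*(q[:,:2]-[.513,.089]).T);q=q[(r>.025)&(r<.05)];print('stand',len(q),cv2.minEnclosingCircle((q[:,:2]*1000).astype(np.float32)),q[:,2].mean(),circ(q))
m=(abs(u-445)<45)&(abs(v-268)<45)&(P[...,2]>.068)&(P[...,2]<.078)&(im[...,2]>im[...,0]+30)
q=P[m];print('rim',len(q),cv2.minEnclosingCircle((q[:,:2]*1000).astype(np.float32)),circ(q),np.median(q[:,2]))
c=circ(q)[0]
w=P.reshape(-1,3);q=w[(np.hypot(w[:,0]-c[0],w[:,1]-c[1])<.03)&(w[:,2]>.04)]
A=np.c_[q[:,:2]-c,np.ones(len(q))];print('disc',np.linalg.lstsq(A,q[:,2],rcond=None)[0])
f=(im.min(-1)>150)&(abs(u-442)<45)&(abs(v-270)<45)&(abs(P[...,2]-.012)<.006);print('fl',cv2.minAreaRect((P[f][:,:2]*1000).astype(np.float32)))
```

```text
box [[0.334 0.389 0.111]
 [0.456 0.466 0.277]
 [0.577 0.591 0.281]]
red 95 91 [0.51482242 0.08857774 0.10132696] [0.50126457 0.07510707 0.09832475] [0.52937167 0.10298664 0.1056561 ] ((515.5039672851562, 88.7322998046875), (24.755765914916992, 24.6195068359375), 71.24781036376953)
stand 286 ((515.075927734375, 89.01539611816406), 35.67213821411133) 0.017733631871332825 (array([0.51473056, 0.08896524]), np.float64(0.03223098069168678))
rim 495 ((545.9823608398438, -198.08135986328125), 45.258155822753906) (array([ 0.54561226, -0.19763745]), np.float64(0.040845831606486506)) 0.07165614385076013
disc [ 0.01893269 -0.05778834  0.06394249]
fl ((545.901123046875, -198.72344970703125), (114.61222839355469, 115.42230224609375), 15.311171531677246)
```

```bash
cat >> h.py <<'E'
def plan(x,y,z,yaw=None,M=None):
    M=T() if M is None else M;d=M[:3,:3].T@(np.array([x,y,z])-M[:3,3])*1000
    G=np.eye(4);G[:3,:3]=M[:3,:3];G[:3,3]=[x,y,z];r=np.zeros(3)
    if yaw is not None:
        a=np.radians(yaw);yv=np.array([np.cos(a),np.sin(a),0])
        if yv@M[:3,1]<0: yv=-yv
        zv=np.array([0,0,-1.]);G[:3,:3]=np.c_[np.cross(yv,zv),yv,zv]
        r=np.degrees(R.from_matrix(M[:3,:3].T@G[:3,:3]).as_rotvec())
    print('offset',d.round(1),'rot',r.round(2));return G
E
python3 - <<'E'
from h import *
print(ctrl.camera_params('wrist')['mount'])
G=plan(.25,.30,.29); plan(.50,.09,.27,71.2,G);plan(.50,.09,.27,None,G)
E
```

```text
[[ 1.36053677e-03 -9.46947982e-01 -3.21383988e-01  8.44450892e-02]
 [ 9.99998915e-01  1.46995896e-03 -9.78249606e-05 -7.06368232e-04]
 [ 5.65056422e-04 -3.21383506e-01  9.46948955e-01 -1.43378129e-01]
 [ 0.00000000e+00  0.00000000e+00  0.00000000e+00  1.00000000e+00]]
offset [ -93.9 -196.   -58.7] rot [0. 0. 0.]
offset [-316.6  -79.8   20. ] rot [-0.    0.   -7.08]
offset [-316.6  -79.8   20. ] rot [0. 0. 0.]
```

apply_moves([
  {"jaw": 1, "offset": [-19, -39, -12], "rot": [0, 0, 0]},
  {"jaw": 1, "offset": [-19, -39, -12], "rot": [0, 0, 0]},
  {"jaw": 1, "offset": [-19, -39, -12], "rot": [0, 0, 0]},
  {"jaw": 1, "offset": [-19, -39, -12], "rot": [0, 0, 0]},
  {"jaw": 1, "offset": [-18, -40, -11], "rot": [0, 0, 0]},
])

```text
time_s: 1.12
eef_pos: [0.2499, 0.2987, 0.2909]
eef_rot: [0.0, 0.224, 0.975, 0.0]
wrist_force: [0.5, 0.3, -0.6]
opening: 0.999
grasp_force: 0.0
```

apply_moves([
  {"jaw": 1, "offset": [-32, -8, 2], "rot": [0, 0, 0]},
  {"jaw": 1, "offset": [-32, -8, 2], "rot": [0, 0, 0]},
  {"jaw": 1, "offset": [-32, -8, 2], "rot": [0, 0, 0]},
  {"jaw": 1, "offset": [-32, -8, 2], "rot": [0, 0, 0]},
  {"jaw": 1, "offset": [-32, -8, 2], "rot": [0, 0, 0]},
])

```text
time_s: 1.75
eef_pos: [0.3773, 0.1933, 0.2804]
eef_rot: [0.0, 0.224, 0.975, 0.0]
wrist_force: [0.9, 0.7, 0.1]
opening: 1.001
grasp_force: 0.0
```

apply_moves([
  {"jaw": 1, "offset": [-32, -8, 2], "rot": [0, 0, 0]},
  {"jaw": 1, "offset": [-32, -8, 2], "rot": [0, 0, 0]},
  {"jaw": 1, "offset": [-32, -8, 2], "rot": [0, 0, 0]},
  {"jaw": 1, "offset": [-32, -8, 2], "rot": [0, 0, 0]},
  {"jaw": 1, "offset": [-28, -8, 2], "rot": [0, 0, -7.1]},
])

```text
time_s: 2.38
eef_pos: [0.5003, 0.0891, 0.2703]
eef_rot: [0.0, 0.162, 0.987, 0.0]
wrist_force: [-0.2, 0.9, -0.7]
opening: 1.002
grasp_force: 0.0
```

Run:
```python
from h import *
im,P=cloud('wrist');M=T();print(M.round(3),ctrl.get_obs()['time_s']);save('w1.png',im);np.save('w1.npy',P)
im=im.astype(int)
red=(im[...,0]>100)&(im[...,1]<80)&(im[...,2]<80)&(abs(P[...,2]-.102)<.007)
q=P[red];q=q[np.hypot(q[:,0]-.515,q[:,1]-.089)<.03];print(len(q),q.mean(0),cv2.minAreaRect((q[:,:2]*10000).astype(np.float32)))
w=P.reshape(-1,3);r=np.hypot(w[:,0]-.515,w[:,1]-.089)
s=w[(abs(w[:,2]-.018)<.003)&(r<.06)];s2=s[::max(1,len(s)//3000)]
print('stand',len(s),cv2.minEnclosingCircle((s2[:,:2]*1000).astype(np.float32)))
```

```text
[[-0.949  0.315  0.001  0.502]
 [ 0.315  0.949 -0.002  0.087]
 [-0.002 -0.001 -1.     0.27 ]
 [ 0.     0.     0.     1.   ]] 2.425
234 [0.51028795 0.09034567 0.10130785] ((5136.08984375, 895.6386108398438), (247.539306640625, 255.06097412109375), 70.98561096191406)
stand 828 ((513.3256225585938, 89.54138946533203), 35.88496398925781)
```

Run:
```python
from h import *
im,P=cloud('wrist');save('w2.png',im);im=im.astype(int)
r=np.hypot(P[...,0]-.514,P[...,1]-.0895)
for m in [(abs(P[...,2]-.102)<.005)&(r<.025)]:
    q=P[m];print(len(q),q.mean(0),cv2.minAreaRect((q[:,:2]*10000).astype(np.float32)))
s=P[(abs(P[...,2]-.018)<.003)&(r<.06)];print('stand',len(s),cv2.minEnclosingCircle((s[:,:2]*1000).astype(np.float32)))
plan(.514,.0895,.15,71)
```

```text
678 [0.51316571 0.0897428  0.10250984] ((5144.22705078125, 895.34619140625), (247.10865783691406, 265.0560302734375), 71.8974380493164)
stand 848 ((513.1179809570312, 89.72306823730469), 35.77047348022461)
offset [-12.    5.6 119.9] rot [-0.03  0.01  0.19]
```

View pics/w2.png

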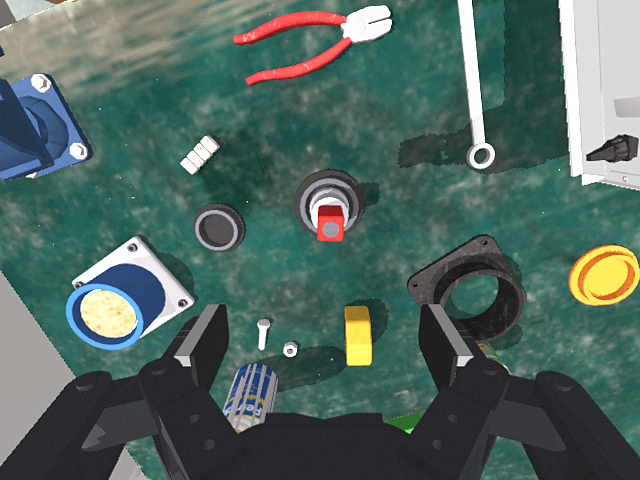

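The handle shows square to the gripper at (331,231). Descending.

apply_moves([
  {"jaw": 1, "offset": [-4, 2, 24], "rot": [0, 0, 0]},
  {"jaw": 1, "offset": [-4, 2, 24], "rot": [0, 0, 0]},
  {"jaw": 1, "offset": [-4, 1.6, 24], "rot": [0, 0, 0]},
  {"jaw": 1, "offset": [0, 0, 24], "rot": [0, 0, 0]},
  {"jaw": 1, "offset": [0, 0, 24], "rot": [0, 0, 0]},
])

```text
time_s: 3.1
eef_pos: [0.5121, 0.0921, 0.1498]
eef_rot: [0.0, 0.164, 0.986, 0.0]
wrist_force: [0.1, 0.1, 0.5]
opening: 1.002
grasp_force: 0.0
```

Run:
```python
from h import *
plan(.514,.0895,.057,71)
```

```text
offset [-2.6 -1.9 92.8] rot [0.01 0.   0.15]
```

apply_moves([
  {"jaw": 1, "offset": [-1, -1, 23], "rot": [0, 0, 0]},
  {"jaw": 1, "offset": [-1, -1, 23], "rot": [0, 0, 0]},
  {"jaw": 1, "offset": [0, 0, 23], "rot": [0, 0, 0]},
  {"jaw": 1, "offset": [0, 0, 23], "rot": [0, 0, 0]},
  {"jaw": 1, "offset": [0, 0, 0], "rot": [0, 0, 0]},
])

```text
time_s: 3.72
eef_pos: [0.5118, 0.0895, 0.0569]
eef_rot: [-0.002, 0.164, 0.987, -0.0]
wrist_force: [-0.8, 0.5, 0.1]
opening: 1.0
grasp_force: 0.0
```

Run:
```python
from h import *
plan(.514,.0895,.057,71)
```

```text
offset [-2.1  0.7 -0.1] rot [-0.06 -0.23  0.17]
```

apply_moves([
  {"jaw": 1, "offset": [-2, 0.6, 0], "rot": [0, 0, 0]},
  {"jaw": 0.4, "offset": [0, 0, 0], "rot": [0, 0, 0]},
  {"jaw": 0.2, "offset": [0, 0, 0], "rot": [0, 0, 0]},
  {"jaw": 0, "offset": [0, 0, 0], "rot": [0, 0, 0]},
  {"jaw": 0, "offset": [0, 0, 0], "rot": [0, 0, 0]},
])

```text
time_s: 4.35
eef_pos: [0.5163, 0.0889, 0.0587]
eef_rot: [0.0, 0.163, 0.987, 0.0]
wrist_force: [-0.3, 0.6, 2.6]
opening: 0.295
grasp_force: 59.6
```

apply_moves([
  {"jaw": 0, "offset": [0, 0, 0], "rot": [0, 0, 0]},
  {"jaw": 0, "offset": [0, 0, 0], "rot": [0, 0, 0]},
  {"jaw": 0, "offset": [0, 0, 0], "rot": [0, 0, 0]},
  {"jaw": 0, "offset": [0, 0, 0], "rot": [0, 0, 0]},
  {"jaw": 0, "offset": [0, 0, 0], "rot": [0, 0, 0]},
])

```text
time_s: 4.97
eef_pos: [0.5163, 0.0889, 0.0587]
eef_rot: [0.0, 0.163, 0.987, 0.0]
wrist_force: [-0.2, 1.3, 5.8]
opening: 0.294
grasp_force: 60.0
```

Run:
```python
from h import *
o=ctrl.get_obs();print(T().round(4),o['wrist_force'],o['torque'],o['opening'],o['grasp_force'])
np.save('grasp.npy',T())
```

```text
[[-9.467e-01  3.220e-01  8.000e-04  5.163e-01]
 [ 3.220e-01  9.467e-01  1.000e-04  8.890e-02]
 [-7.000e-04  3.000e-04 -1.000e+00  5.870e-02]
 [ 0.000e+00  0.000e+00  0.000e+00  1.000e+00]] [-0.24542573  1.2924157   5.81938239] [ 0.12539661  0.11729313 -0.00570332] 0.29355953691289494 59.961737394332886
```

apply_moves([
  {"jaw": 0, "offset": [0, 0, -8], "rot": [0, 0, 0]},
  {"jaw": 0, "offset": [0, 0, -20], "rot": [0, 0, 0]},
  {"jaw": 0, "offset": [0, 0, -30], "rot": [0, 0, 0]},
  {"jaw": 0, "offset": [0, 0, -30], "rot": [0, 0, 0]},
  {"jaw": 0, "offset": [0, 0, -22], "rot": [0, 0, 0]},
])

```text
time_s: 5.6
eef_pos: [0.5155, 0.0887, 0.1691]
eef_rot: [-0.0, 0.163, 0.987, -0.0]
wrist_force: [-0.1, -0.1, -3.0]
opening: 0.297
grasp_force: 59.3
```

apply_moves([
  {"jaw": 0, "offset": [0, 0, 0], "rot": [0, 0, 0]},
  {"jaw": 0, "offset": [0, 0, 0], "rot": [0, 0, 0]},
  {"jaw": 0, "offset": [0, 0, 0], "rot": [0, 0, 0]},
  {"jaw": 0, "offset": [0, 0, 0], "rot": [0, 0, 0]},
  {"jaw": 0, "offset": [0, 0, 0], "rot": [0, 0, 0]},
])

```text
time_s: 6.22
eef_pos: [0.5156, 0.0889, 0.1678]
eef_rot: [-0.0, 0.163, 0.987, -0.0]
wrist_force: [0.0, 0.0, -3.2]
opening: 0.295
grasp_force: 59.5
```

Run:
```python
from h import *
im,P=cloud('wrist');save('w3.png',im);o=ctrl.get_obs();print(T().round(4),o['wrist_force'],o['torque'])
M=T();w=(P-M[:3,3])@M[:3,:3]
i=im.astype(int);red=(i[...,0]>100)&(i[...,1]<80)&(i[...,2]<80)&(abs(w[...,0])<.03)&(abs(w[...,1])<.03)
q=w[red];print(len(q),np.percentile(q,[2,50,98],axis=0).round(4))
w0=P.reshape(-1,3);s=w0[(abs(w0[:,2]-.018)<.003)&(np.hypot(w0[:,0]-.514,w0[:,1]-.0895)<.06)]
if len(s):print('stand',len(s),cv2.minEnclosingCircle((s[:,:2]*1000).astype(np.float32)))
plan(.5457,-.1979,.17,71)
```

```text
[[-9.467e-01  3.221e-01 -6.000e-04  5.157e-01]
 [ 3.221e-01  9.467e-01  0.000e+00  8.880e-02]
 [ 6.000e-04 -2.000e-04 -1.000e+00  1.680e-01]
 [ 0.000e+00  0.000e+00  0.000e+00  1.000e+00]] [-0.89483311  0.82331453 -3.74145206] [-0.03528345  0.03625633 -0.01411373]
5978 [[-0.0087 -0.0127 -0.0445]
 [ 0.014  -0.0006 -0.0391]
 [ 0.0152  0.0117 -0.0003]]
stand 1203 ((513.3969116210938, 89.57878875732422), 35.87624740600586)
offset [-120.7 -261.8   -2.1] rot [-0.01 -0.03  0.21]
```

View pics/w3.png

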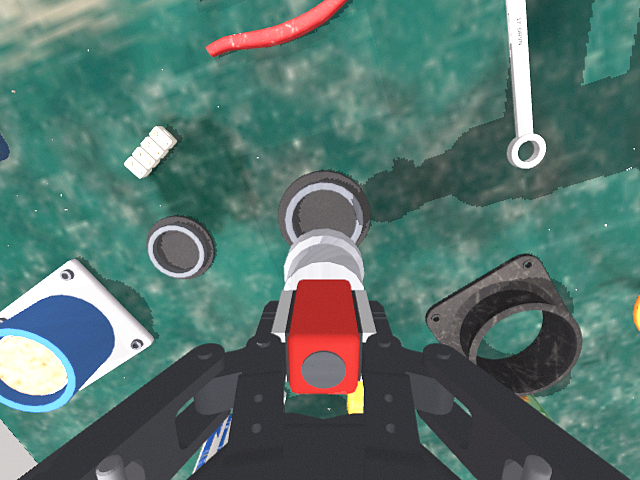

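The tamper hangs upright and square in the grip, and its stand is clear at (325,213). On to the nest.

apply_moves([
  {"jaw": 0, "offset": [-12, -26, 0], "rot": [0, 0, 0]},
  {"jaw": 0, "offset": [-12, -26, 0], "rot": [0, 0, 0]},
  {"jaw": 0, "offset": [-12, -26, 0], "rot": [0, 0, 0]},
  {"jaw": 0, "offset": [-12, -26, 0], "rot": [0, 0, 0]},
  {"jaw": 0, "offset": [-12, -26, 0], "rot": [0, 0, 0]},
])

```text
time_s: 6.9
eef_pos: [0.5309, -0.0545, 0.1683]
eef_rot: [0.0, 0.163, 0.987, 0.0]
wrist_force: [-0.0, 0.1, -3.2]
opening: 0.297
grasp_force: 59.8
```

apply_moves([
  {"jaw": 0, "offset": [-12, -26, 0], "rot": [0, 0, 0]},
  {"jaw": 0, "offset": [-12, -26, 0], "rot": [0, 0, 0]},
  {"jaw": 0, "offset": [-12, -26, 0], "rot": [0, 0, 0]},
  {"jaw": 0, "offset": [-14, -27, 0], "rot": [0, 0, 0]},
  {"jaw": 0, "offset": [-12, -27, 0], "rot": [0, 0, 0]},
])

```text
time_s: 7.52
eef_pos: [0.5472, -0.1995, 0.1682]
eef_rot: [0.0, 0.163, 0.987, 0.0]
wrist_force: [-0.3, -0.3, -3.8]
opening: 0.295
grasp_force: 59.8
```

apply_moves([
  {"jaw": 0, "offset": [0, 0, 10], "rot": [0, 0, 0]},
  {"jaw": 0, "offset": [0, 0, 5], "rot": [0, 0, 0]},
  {"jaw": 0, "offset": [0, 0, 0], "rot": [0, 0, 0]},
  {"jaw": 0, "offset": [0, 0, 0], "rot": [0, 0, 0]},
  {"jaw": 0, "offset": [0, 0, 0], "rot": [0, 0, 0]},
])

```text
time_s: 8.15
eef_pos: [0.5473, -0.1981, 0.1537]
eef_rot: [0.0, 0.163, 0.987, -0.0]
wrist_force: [0.7, 0.4, -3.0]
opening: 0.296
grasp_force: 60.0
```

Run:
```python
from h import *
im,P=cloud('top');save('top2.png',cv2.resize(im[200:340,360:540],None,fx=4,fy=4));o=ctrl.get_obs();print(T().round(4),o['wrist_force'],o['torque'],o['q'])
i=im.astype(int);v,u=np.mgrid[:480,:640]
m=(i[...,0]>120)&(i[...,1]<70)&(abs(u-445)<40)&(abs(v-268)<40);q=P[m]
if len(q):print(len(q),np.nanmean(q,0))
im,P=cloud('scene');save('sc2.png',im)
plan(.5472,-.1985,.13,71)
```

```text
[[-9.469e-01  3.215e-01  6.000e-04  5.473e-01]
 [ 3.215e-01  9.469e-01 -4.000e-04 -1.983e-01]
 [-7.000e-04 -2.000e-04 -1.000e+00  1.537e-01]
 [ 0.000e+00  0.000e+00  0.000e+00  1.000e+00]] [ 0.74971123 -0.04690047 -3.53435254] [ 0.01967137  0.03577961 -0.01892645] [-5.51312803e-01  2.75378056e-01  1.65817427e+00 -1.14885844e-05
  1.20735103e+00 -1.79480954e+00]
offset [ 0.  -0.2 23.7] rot [-0.01  0.04  0.24]
```

View pics/sc2.png

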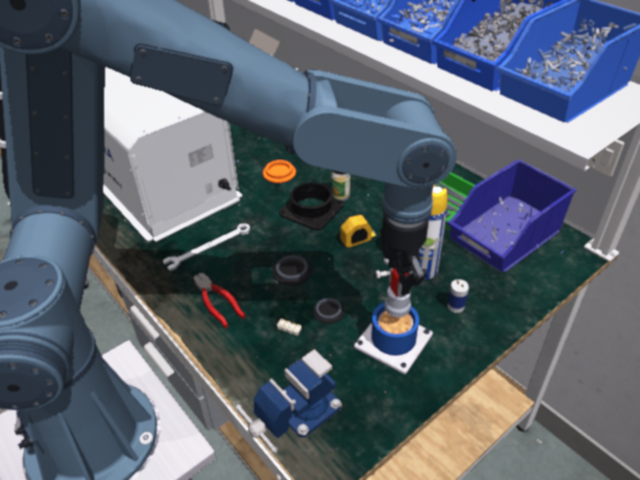

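The tamper hangs centred over the blue nest at (397,315). I'll go down in steps.

apply_moves([
  {"jaw": 0, "offset": [0, 0, 10], "rot": [0, 0, 0]},
  {"jaw": 0, "offset": [0, 0, 10], "rot": [0, 0, 0]},
  {"jaw": 0, "offset": [0, 0, 8], "rot": [0, 0, 0]},
  {"jaw": 0, "offset": [0, 0, 3], "rot": [0, 0, 0]},
  {"jaw": 0, "offset": [0, 0, 0], "rot": [0, 0, 0]},
])

```text
time_s: 8.88
eef_pos: [0.5469, -0.1984, 0.1219]
eef_rot: [-0.0, 0.163, 0.987, 0.0]
wrist_force: [0.2, 0.2, -2.5]
opening: 0.295
grasp_force: 60.0
```

apply_moves([
  {"jaw": 0, "offset": [0, 0, 1], "rot": [0, 0, 0]},
  {"jaw": 0, "offset": [0, 0, 1], "rot": [0, 0, 0]},
  {"jaw": 0, "offset": [0, 0, 1], "rot": [0, 0, 0]},
  {"jaw": 0, "offset": [0, 0, 1], "rot": [0, 0, 0]},
  {"jaw": 0, "offset": [0, 0, 0], "rot": [0, 0, 0]},
])

```text
time_s: 9.5
eef_pos: [0.547, -0.1985, 0.1182]
eef_rot: [-0.0, 0.163, 0.987, 0.0]
wrist_force: [0.2, -0.4, -3.7]
opening: 0.299
grasp_force: 60.0
```

apply_moves([
  {"jaw": 0, "offset": [0, 0, 1], "rot": [0, 0, 0]},
  {"jaw": 0, "offset": [0, 0, 1], "rot": [0, 0, 0]},
  {"jaw": 0, "offset": [0, 0, 1], "rot": [0, 0, 0]},
  {"jaw": 0, "offset": [0, 0, 1], "rot": [0, 0, 0]},
  {"jaw": 0, "offset": [0, 0, 0], "rot": [0, 0, 0]},
])

```text
time_s: 10.12
eef_pos: [0.5472, -0.1986, 0.1144]
eef_rot: [0.0, 0.163, 0.987, -0.0]
wrist_force: [0.1, -0.3, -1.1]
opening: 0.295
grasp_force: 60.1
```

apply_moves([
  {"jaw": 0, "offset": [0, 0, 1], "rot": [0, 0, 0]},
  {"jaw": 0, "offset": [0, 0, 1], "rot": [0, 0, 0]},
  {"jaw": 0, "offset": [0, 0, 1], "rot": [0, 0, 0]},
  {"jaw": 0, "offset": [0, 0, 1], "rot": [0, 0, 0]},
  {"jaw": 0, "offset": [0, 0, 0], "rot": [0, 0, 0]},
])

```text
time_s: 10.75
eef_pos: [0.5471, -0.1986, 0.1104]
eef_rot: [0.0, 0.163, 0.987, -0.0]
wrist_force: [-0.8, -1.3, 0.5]
opening: 0.299
grasp_force: 60.4
```

apply_moves([
  {"jaw": 0, "offset": [0, 0, 0.5], "rot": [0, 0, 0]},
  {"jaw": 0, "offset": [0, 0, 0.5], "rot": [0, 0, 0]},
  {"jaw": 0, "offset": [0, 0, 0.5], "rot": [0, 0, 0]},
  {"jaw": 0, "offset": [0, 0, 0], "rot": [0, 0, 0]},
  {"jaw": 0, "offset": [0, 0, 0], "rot": [0, 0, 0]},
])

```text
time_s: 11.38
eef_pos: [0.5471, -0.1986, 0.1089]
eef_rot: [0.0, 0.163, 0.987, -0.0]
wrist_force: [0.2, -1.9, 0.5]
opening: 0.296
grasp_force: 60.6
```

Contact about 4 N, travel about 7 mm. From here I read the force after every small step.

apply_moves([
  {"jaw": 0, "offset": [0, 0, 0.5], "rot": [0, 0, 0]},
  {"jaw": 0, "offset": [0, 0, 0.5], "rot": [0, 0, 0]},
  {"jaw": 0, "offset": [0, 0, 0.5], "rot": [0, 0, 0]},
  {"jaw": 0, "offset": [0, 0, 0], "rot": [0, 0, 0]},
  {"jaw": 0, "offset": [0, 0, 0], "rot": [0, 0, 0]},
])

```text
time_s: 12.0
eef_pos: [0.5471, -0.1986, 0.1074]
eef_rot: [0.0, 0.163, 0.987, -0.0]
wrist_force: [0.8, -2.9, 1.0]
opening: 0.298
grasp_force: 60.6
```

apply_moves([
  {"jaw": 0, "offset": [0, 0, 0.5], "rot": [0, 0, 0]},
  {"jaw": 0, "offset": [0, 0, 0.5], "rot": [0, 0, 0]},
  {"jaw": 0, "offset": [0, 0, 0.5], "rot": [0, 0, 0]},
  {"jaw": 0, "offset": [0, 0, 0], "rot": [0, 0, 0]},
  {"jaw": 0, "offset": [0, 0, 0], "rot": [0, 0, 0]},
])

```text
time_s: 12.62
eef_pos: [0.5471, -0.1986, 0.1059]
eef_rot: [0.0, 0.163, 0.987, -0.0]
wrist_force: [0.5, -2.5, 1.2]
opening: 0.295
grasp_force: 60.7
```

Run:
```python
from h import *
M=T();f=np.mean([ctrl.get_obs()['wrist_force'] for _ in range(1)],0);print(M.round(4),f,ctrl.get_obs()['torque'])
im,P=cloud('wrist');save('w4.png',im)
w=(P-M[:3,3])@M[:3,:3];i=im.astype(int)
red=(i[...,0]>100)&(i[...,1]<80)&(i[...,2]<80)&(abs(w[...,0])<.03)&(abs(w[...,1])<.03)
q=w[red];print(len(q),np.percentile(q,[2,50,98],axis=0).round(4))
```

```text
[[-9.467e-01  3.220e-01  2.000e-04  5.471e-01]
 [ 3.220e-01  9.467e-01 -2.000e-04 -1.986e-01]
 [-2.000e-04 -1.000e-04 -1.000e+00  1.059e-01]
 [ 0.000e+00  0.000e+00  0.000e+00  1.000e+00]] [ 0.47561533 -2.47336868  1.21273796] [-0.54855508 -0.11687516 -0.01960809]
5985 [[-0.0088 -0.0127 -0.0447]
 [ 0.014  -0.0006 -0.0391]
 [ 0.0151  0.0118 -0.0004]]
```

View pics/w4.png

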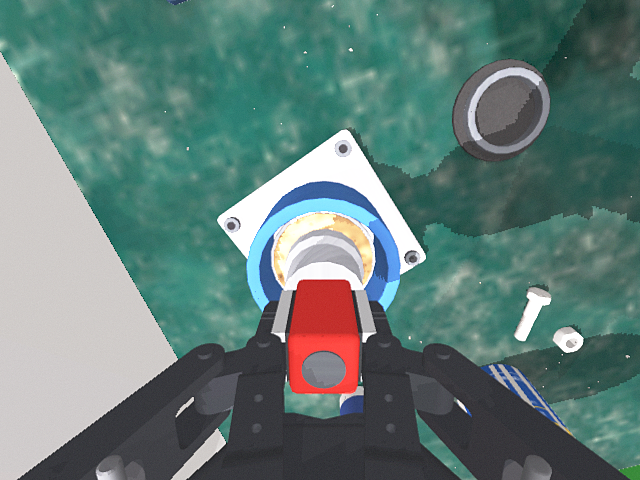

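The grip is unchanged (red handle at (323,337)), and the tamper is on the cork inside the blue cup at (325,250).

apply_moves([
  {"jaw": 0, "offset": [0, 0, 0.5], "rot": [0, 0, 0]},
  {"jaw": 0, "offset": [0, 0, 0.5], "rot": [0, 0, 0]},
  {"jaw": 0, "offset": [0, 0, 0.5], "rot": [0, 0, 0]},
  {"jaw": 0, "offset": [0, 0, 0], "rot": [0, 0, 0]},
  {"jaw": 0, "offset": [0, 0, 0], "rot": [0, 0, 0]},
])

```text
time_s: 13.3
eef_pos: [0.5472, -0.1986, 0.1047]
eef_rot: [0.0, 0.163, 0.987, -0.0]
wrist_force: [-0.3, -2.1, 4.7]
opening: 0.299
grasp_force: 61.2
```

apply_moves([
  {"jaw": 0, "offset": [0, 0, 0.3], "rot": [0, 0, 0]},
  {"jaw": 0, "offset": [0, 0, 0.3], "rot": [0, 0, 0]},
  {"jaw": 0, "offset": [0, 0, 0], "rot": [0, 0, 0]},
  {"jaw": 0, "offset": [0, 0, 0], "rot": [0, 0, 0]},
  {"jaw": 0, "offset": [0, 0, 0], "rot": [0, 0, 0]},
])

```text
time_s: 13.92
eef_pos: [0.5472, -0.1986, 0.1046]
eef_rot: [0.0, 0.163, 0.987, -0.0]
wrist_force: [-0.5, -1.7, 7.5]
opening: 0.298
grasp_force: 61.4
```

apply_moves([
  {"jaw": 0, "offset": [0, 0, 0.4], "rot": [0, 0, 0]},
  {"jaw": 0, "offset": [0, 0, 0.4], "rot": [0, 0, 0]},
  {"jaw": 0, "offset": [0, 0, 0.4], "rot": [0, 0, 0]},
  {"jaw": 0, "offset": [0, 0, 0], "rot": [0, 0, 0]},
  {"jaw": 0, "offset": [0, 0, 0], "rot": [0, 0, 0]},
])

```text
time_s: 14.55
eef_pos: [0.5474, -0.1987, 0.1042]
eef_rot: [0.0, 0.163, 0.987, -0.0]
wrist_force: [-3.2, -0.0, 13.2]
opening: 0.298
grasp_force: 62.0
```

Run:
```python
from h import *
o=ctrl.get_obs();print(T().round(4),o['wrist_force'],o['torque'])
```

```text
[[-9.468e-01  3.219e-01  7.000e-04  5.474e-01]
 [ 3.219e-01  9.468e-01 -5.000e-04 -1.987e-01]
 [-8.000e-04 -3.000e-04 -1.000e+00  1.042e-01]
 [ 0.000e+00  0.000e+00  0.000e+00  1.000e+00]] [-3.16252976 -0.01774467 13.16294534] [-0.07615933  0.76989205  0.04145663]
```

apply_moves([
  {"jaw": 0, "offset": [0, 0, 0.4], "rot": [0, 0, 0]},
  {"jaw": 0, "offset": [0, 0, 0.4], "rot": [0, 0, 0]},
  {"jaw": 0, "offset": [0, 0, 0.4], "rot": [0, 0, 0]},
  {"jaw": 0, "offset": [0, 0, 0], "rot": [0, 0, 0]},
  {"jaw": 0, "offset": [0, 0, 0], "rot": [0, 0, 0]},
])

```text
time_s: 15.18
eef_pos: [0.5475, -0.1987, 0.1038]
eef_rot: [0.0, 0.163, 0.987, -0.0]
wrist_force: [-5.8, 0.4, 17.4]
opening: 0.294
grasp_force: 62.7
```

Run:
```python
from h import *
M=T();o=ctrl.get_obs();print(M.round(4),o['wrist_force'],o['torque'])
im,P=cloud('wrist')
w=(P-M[:3,3])@M[:3,:3];i=im.astype(int)
red=(i[...,0]>100)&(i[...,1]<80)&(i[...,2]<80)&(abs(w[...,0])<.03)&(abs(w[...,1])<.03)
q=w[red];print(len(q),np.percentile(q,[2,50,98],axis=0).round(4))
# disc plane from visible cork
d=P[(np.hypot(P[...,0]-.5457,P[...,1]+.198)<.032)&(P[...,2]>.04)&(P[...,2]<.062)&(i[...,0]>i[...,2]+25)]
A=np.c_[d[:,:2]-[.5457,-.198],np.ones(len(d))];print(len(d),np.linalg.lstsq(A,d[:,2],rcond=None)[0],np.ptp(d,0))
```

```text
[[-9.468e-01  3.218e-01  8.000e-04  5.475e-01]
 [ 3.218e-01  9.468e-01 -7.000e-04 -1.987e-01]
 [-1.000e-03 -4.000e-04 -1.000e+00  1.038e-01]
 [ 0.000e+00  0.000e+00  0.000e+00  1.000e+00]] [-5.78229871  0.39869596 17.41500532] [0.15255129 1.11055461 0.0474118 ]
5994 [[-0.0087 -0.0127 -0.0447]
 [ 0.0139 -0.0006 -0.0391]
 [ 0.0151  0.0118 -0.0007]]
1570 [-0.00647042  0.00209004  0.0518425 ] [0.05321226 0.06268207 0.01275119]
```

Pressed home: about 21 N, with the disc level (slope 0.007). Holding.

apply_moves([
  {"jaw": 0, "offset": [0, 0, 0.2], "rot": [0, 0, 0]},
  {"jaw": 0, "offset": [0, 0, 0], "rot": [0, 0, 0]},
  {"jaw": 0, "offset": [0, 0, 0], "rot": [0, 0, 0]},
  {"jaw": 0, "offset": [0, 0, 0], "rot": [0, 0, 0]},
  {"jaw": 0, "offset": [0, 0, 0], "rot": [0, 0, 0]},
])

```text
time_s: 15.85
eef_pos: [0.5475, -0.1987, 0.1037]
eef_rot: [0.0, 0.163, 0.987, -0.0]
wrist_force: [-5.9, 1.1, 19.7]
opening: 0.3
grasp_force: 62.8
```

apply_moves([
  {"jaw": 0, "offset": [0, 0, 0], "rot": [0, 0, 0]},
  {"jaw": 0, "offset": [0, 0, 0], "rot": [0, 0, 0]},
  {"jaw": 0, "offset": [0, 0, 0], "rot": [0, 0, 0]},
  {"jaw": 0, "offset": [0, 0, 0], "rot": [0, 0, 0]},
  {"jaw": 0, "offset": [0, 0, 0], "rot": [0, 0, 0]},
])

```text
time_s: 16.48
eef_pos: [0.5475, -0.1987, 0.1037]
eef_rot: [0.0, 0.163, 0.987, -0.0]
wrist_force: [-5.6, 0.5, 19.4]
opening: 0.297
grasp_force: 62.8
```

apply_moves([
  {"jaw": 0, "offset": [0, 0, 0], "rot": [0, 0, 0]},
  {"jaw": 0, "offset": [0, 0, 0], "rot": [0, 0, 0]},
  {"jaw": 0, "offset": [0, 0, 0], "rot": [0, 0, 0]},
  {"jaw": 0, "offset": [0, 0, 0], "rot": [0, 0, 0]},
  {"jaw": 0, "offset": [0, 0, 0], "rot": [0, 0, 0]},
])

```text
time_s: 17.1
eef_pos: [0.5475, -0.1987, 0.1037]
eef_rot: [0.0, 0.163, 0.987, -0.0]
wrist_force: [-5.3, 1.4, 19.3]
opening: 0.294
grasp_force: 62.8
```

apply_moves([
  {"jaw": 0, "offset": [0, 0, 0], "rot": [0, 0, 0]},
  {"jaw": 0, "offset": [0, 0, 0], "rot": [0, 0, 0]},
  {"jaw": 0, "offset": [0, 0, 0], "rot": [0, 0, 0]},
  {"jaw": 0, "offset": [0, 0, 0], "rot": [0, 0, 0]},
  {"jaw": 0, "offset": [0, 0, 0], "rot": [0, 0, 0]},
])

```text
time_s: 17.73
eef_pos: [0.5475, -0.1987, 0.1037]
eef_rot: [0.0, 0.163, 0.987, -0.0]
wrist_force: [-6.0, 1.5, 19.2]
opening: 0.295
grasp_force: 62.8
```

Held for over 2.5 s at 22–23 N. Lifting gently so the disc follows up.

apply_moves([
  {"jaw": 0, "offset": [0, 0, -2], "rot": [0, 0, 0]},
  {"jaw": 0, "offset": [0, 0, -3], "rot": [0, 0, 0]},
  {"jaw": 0, "offset": [0, 0, -3], "rot": [0, 0, 0]},
  {"jaw": 0, "offset": [0, 0, -3], "rot": [0, 0, 0]},
  {"jaw": 0, "offset": [0, 0, -3], "rot": [0, 0, 0]},
])

```text
time_s: 18.35
eef_pos: [0.5466, -0.1979, 0.1146]
eef_rot: [-0.001, 0.163, 0.987, 0.001]
wrist_force: [2.1, -1.0, -2.2]
opening: 0.299
grasp_force: 60.3
```

apply_moves([
  {"jaw": 0, "offset": [0, 0, -3], "rot": [0, 0, 0]},
  {"jaw": 0, "offset": [0, 0, -8], "rot": [0, 0, 0]},
  {"jaw": 0, "offset": [0, 0, -15], "rot": [0, 0, 0]},
  {"jaw": 0, "offset": [0, 0, -15], "rot": [0, 0, 0]},
  {"jaw": 0, "offset": [0, 0, -12], "rot": [0, 0, 0]},
])

```text
time_s: 18.98
eef_pos: [0.5474, -0.1987, 0.1698]
eef_rot: [0.001, 0.163, 0.987, -0.0]
wrist_force: [0.8, 0.2, -3.2]
opening: 0.297
grasp_force: 60.0
```

Run:
```python
from h import *
print(T()[:3,3]);g=np.load('grasp.npy');plan(g[0,3],g[1,3],.17,71)
```

```text
[ 0.54742095 -0.19870125  0.16980034]
offset [122.1 262.3  -0.5] rot [-0.02  0.08  0.22]
```

apply_moves([
  {"jaw": 0, "offset": [12, 26, 0], "rot": [0, 0, 0]},
  {"jaw": 0, "offset": [12, 26, 0], "rot": [0, 0, 0]},
  {"jaw": 0, "offset": [12, 26, 0], "rot": [0, 0, 0]},
  {"jaw": 0, "offset": [12, 26, 0], "rot": [0, 0, 0]},
  {"jaw": 0, "offset": [12, 26, 0], "rot": [0, 0, 0]},
])

```text
time_s: 19.6
eef_pos: [0.5321, -0.0553, 0.1689]
eef_rot: [0.0, 0.163, 0.987, -0.0]
wrist_force: [0.1, -0.4, -3.5]
opening: 0.299
grasp_force: 60.0
```

apply_moves([
  {"jaw": 0, "offset": [12, 26, 0], "rot": [0, 0, 0]},
  {"jaw": 0, "offset": [12, 26, 0], "rot": [0, 0, 0]},
  {"jaw": 0, "offset": [12, 26, 0], "rot": [0, 0, 0]},
  {"jaw": 0, "offset": [14, 27, 0], "rot": [0, 0, 0]},
  {"jaw": 0, "offset": [12, 27, 0], "rot": [0, 0, 0]},
])

```text
time_s: 20.23
eef_pos: [0.5158, 0.0898, 0.1689]
eef_rot: [0.0, 0.163, 0.987, 0.0]
wrist_force: [-0.5, 0.2, -3.8]
opening: 0.301
grasp_force: 60.0
```

apply_moves([
  {"jaw": 0, "offset": [0, 0, 20], "rot": [0, 0, 0]},
  {"jaw": 0, "offset": [0, 0, 20], "rot": [0, 0, 0]},
  {"jaw": 0, "offset": [0, 0, 18], "rot": [0, 0, 0]},
  {"jaw": 0, "offset": [0, 0, 10], "rot": [0, 0, 0]},
  {"jaw": 0, "offset": [0, 0, 0], "rot": [0, 0, 0]},
])

```text
time_s: 20.85
eef_pos: [0.5154, 0.0887, 0.0995]
eef_rot: [-0.001, 0.163, 0.987, -0.0]
wrist_force: [0.0, -0.7, -2.7]
opening: 0.299
grasp_force: 60.2
```

Run:
```python
from h import *
M=T();print(M[:3,3]);plan(.516,.0888,.06,71)
im,P=cloud('wrist');save('w5.png',im)
s=P[(abs(P[...,2]-.018)<.003)&(np.hypot(P[...,0]-.514,P[...,1]-.0895)<.06)]
print('stand',len(s),cv2.minEnclosingCircle((s[:,:2]*1000).astype(np.float32)))
im,P=cloud('top')
q=P[(np.hypot(P[...,0]-.5457,P[...,1]+.198)<.03)];A=np.c_[q[:,:2]-[.5457,-.198],np.ones(len(q))];print('disc',np.linalg.lstsq(A,q[:,2],rcond=None)[0])
```

```text
[0.51542654 0.08872866 0.09947475]
offset [-0.6  0.3 39.5] rot [-0.02 -0.09  0.2 ]
stand 1786 ((513.5833740234375, 89.52377319335938), 36.15371322631836)
disc [ 0.04664917 -0.11576864  0.06293948]
```

View pics/w5.png

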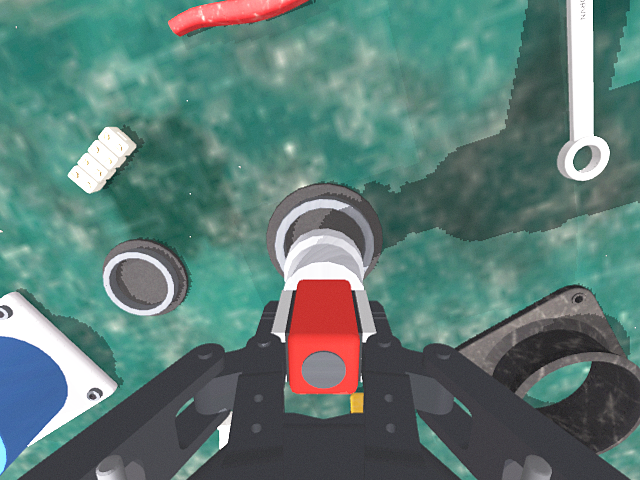

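Centred over the ring at (325,235). Lowering.

apply_moves([
  {"jaw": 0, "offset": [0, 0, 14], "rot": [0, 0, 0]},
  {"jaw": 0, "offset": [0, 0, 12], "rot": [0, 0, 0]},
  {"jaw": 0, "offset": [0, 0, 8], "rot": [0, 0, 0]},
  {"jaw": 0, "offset": [0, 0, 3], "rot": [0, 0, 0]},
  {"jaw": 0, "offset": [0, 0, 1], "rot": [0, 0, 0]},
])

```text
time_s: 21.58
eef_pos: [0.5159, 0.0888, 0.0619]
eef_rot: [-0.0, 0.163, 0.987, -0.0]
wrist_force: [0.5, -0.2, -4.2]
opening: 0.297
grasp_force: 60.3
```

apply_moves([
  {"jaw": 0, "offset": [0, 0, 1], "rot": [0, 0, 0]},
  {"jaw": 0, "offset": [0, 0, 1], "rot": [0, 0, 0]},
  {"jaw": 0, "offset": [0, 0, 0.5], "rot": [0, 0, 0]},
  {"jaw": 0, "offset": [0, 0, 0], "rot": [0, 0, 0]},
  {"jaw": 0, "offset": [0, 0, 0], "rot": [0, 0, 0]},
])

```text
time_s: 22.2
eef_pos: [0.5159, 0.0889, 0.0596]
eef_rot: [0.0, 0.163, 0.987, 0.0]
wrist_force: [-0.4, 0.2, -3.6]
opening: 0.3
grasp_force: 60.3
```

apply_moves([
  {"jaw": 0, "offset": [0, 0, 0.5], "rot": [0, 0, 0]},
  {"jaw": 0, "offset": [0, 0, 0.5], "rot": [0, 0, 0]},
  {"jaw": 0, "offset": [0, 0, 0.4], "rot": [0, 0, 0]},
  {"jaw": 0, "offset": [0, 0, 0], "rot": [0, 0, 0]},
  {"jaw": 0, "offset": [0, 0, 0], "rot": [0, 0, 0]},
])

```text
time_s: 22.82
eef_pos: [0.5161, 0.0889, 0.0587]
eef_rot: [0.0, 0.163, 0.987, -0.0]
wrist_force: [-3.0, -0.2, 6.6]
opening: 0.295
grasp_force: 61.3
```

apply_moves([
  {"jaw": 0, "offset": [0, 0, -0.7], "rot": [0, 0, 0]},
  {"jaw": 0.5, "offset": [0, 0, 0], "rot": [0, 0, 0]},
  {"jaw": 0.7, "offset": [0, 0, 0], "rot": [0, 0, 0]},
  {"jaw": 1, "offset": [0, 0, 0], "rot": [0, 0, 0]},
  {"jaw": 1, "offset": [0, 0, 0], "rot": [0, 0, 0]},
])

```text
time_s: 23.45
eef_pos: [0.516, 0.0888, 0.0589]
eef_rot: [0.0, 0.163, 0.987, 0.0]
wrist_force: [0.1, -0.4, 0.2]
opening: 1.001
grasp_force: 0.0
```

apply_moves([
  {"jaw": 1, "offset": [0, 0, 0], "rot": [0, 0, 0]},
  {"jaw": 1, "offset": [0, 0, -15], "rot": [0, 0, 0]},
  {"jaw": 1, "offset": [0, 0, -25], "rot": [0, 0, 0]},
  {"jaw": 1, "offset": [0, 0, -40], "rot": [0, 0, 0]},
  {"jaw": 1, "offset": [0, 0, -50], "rot": [0, 0, 0]},
])

```text
time_s: 24.08
eef_pos: [0.5152, 0.0889, 0.1904]
eef_rot: [-0.001, 0.163, 0.987, -0.0]
wrist_force: [1.2, -0.4, 0.2]
opening: 1.003
grasp_force: 0.0
```

apply_moves([
  {"jaw": 1, "offset": [30, 0, -20], "rot": [0, 0, 0]},
  {"jaw": 1, "offset": [30, 0, 0], "rot": [0, 0, 0]},
  {"jaw": 1, "offset": [0, 0, 0], "rot": [0, 0, 0]},
  {"jaw": 1, "offset": [0, 0, 0], "rot": [0, 0, 0]},
  {"jaw": 1, "offset": [0, 0, 0], "rot": [0, 0, 0]},
])

```text
time_s: 24.7
eef_pos: [0.4598, 0.1079, 0.2091]
eef_rot: [0.0, 0.163, 0.987, -0.0]
wrist_force: [0.2, 0.4, 1.5]
opening: 0.999
grasp_force: 0.0
```

Run:
```python
from h import *
im,P=cloud('wrist');r=np.hypot(P[...,0]-.514,P[...,1]-.0895)
q=P[(abs(P[...,2]-.102)<.005)&(r<.025)];print(len(q),q.mean(0),cv2.minAreaRect((q[:,:2]*10000).astype(np.float32)))
s=P[(abs(P[...,2]-.018)<.003)&(r<.06)];print('stand',len(s),cv2.minEnclosingCircle((s[:,:2]*1000).astype(np.float32)))
it,P=cloud('top')
i=it.astype(int);m=(np.hypot(P[...,0]-.5457,P[...,1]+.198)<.034)&(i[...,0]>i[...,2]+25)
q=P[m];A=np.c_[q[:,:2]-[.5457,-.198],np.ones(len(q))];c,*_=np.linalg.lstsq(A,q[:,2],rcond=None);print('disc',len(q),c,np.std(q[:,2]-A@c),q.mean(0))
s_,_=cloud('scene')
save('fin.png',np.vstack([np.hstack([cv2.resize(it[220:340,260:500],(400,200)),cv2.resize(s_[220:380,240:460],(400,200))]),cv2.resize(im,(533,400))[:, :].copy() if 0 else np.hstack([cv2.resize(im,(400,300)),cv2.resize(s_,(400,300))])]))
```

```text
878 [0.51235193 0.08999217 0.10236258] ((5139.47314453125, 894.8201293945312), (257.9853515625, 266.3143005371094), 71.75348663330078)
stand 984 ((512.9266967773438, 89.82150268554688), 35.960792541503906)
disc 740 [ 0.02000027 -0.04214368  0.06387643] 0.001920789298753413 [ 0.54544365 -0.19822064  0.0638806 ]
```

View pics/fin.png

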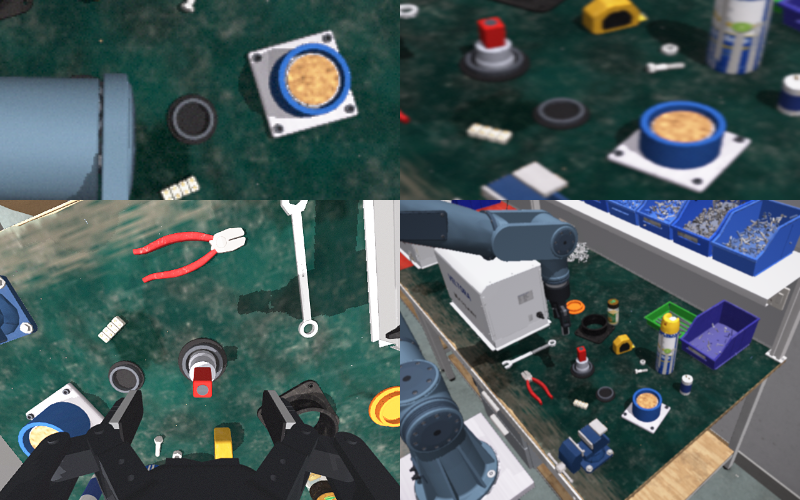

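The tamper stands upright and centred in its stand. The disc is up again (underside about 58 mm, as at the start) and the gripper is clear.

```bash
python3 -c "
from bench import ctrl
print(ctrl.hand_in())"
```

```text
the job is handed in; nothing more can be done
None
```

I pressed the disc home level at about 22 N for over 2 s and let it come up again. The tamper is back upright in its stand, and the job is handed in; the hand-in returned no verdict.

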